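# Open the filter housing's snap-latched cover

## Task

The grey sliding cover of the microscope's filter housing is latched on its seat. With the fingertips press the black snap tab beside it right down so that the cover springs loose, then push the cover by its rib, off its seat and out of the rails, until it lies flat and wholly in the parking tray at the other end of the housing. Do not lift the cover, and leave everything else on the table where it stands.

Things in the scene. Friction and masses are not known exactly. Their poses are not given: they have to be found in the camera images.
- housing: the microscope's filter housing, a low white box fixed to the table, 100 mm (x) by 274 mm (y), 50.5 mm high. Origin: under its middle, on the table. y points along the cover's travel, from seat to parking tray; x to the side with the snap tab (tab shelf: x 50 to 86, y -41 to 19, 48 mm high); z up. The seat, over a well with two filters, spans y -117 to -15 mm and is 40 mm high
- cover: the grey sliding cover, a loose plate 80 (x) by 100 (y) by 6 mm, 0.14 to 0.28 kg, lying on the seat under the rails, with a push rib across its top. Origin: centre of its underside; axes as the housing's. Latched it is at housing y -65, z 40 mm; unlatched it springs 10 to 25 mm to +y, then slides: pushing takes about 1 to 9 N; at the end stop it is at housing y 78 mm
- rail_end (a point): fixed point on the housing at x 0, y 0, z 50.5 mm, midway between the ends of the two aluminium rails, which run from y -118 to 0 over the cover's long edges: inner edges at x +-35 mm, tops 50.5 mm high. Axes as the housing's
- rib_face (a point): the middle of the upright rear face (looking to -y) of the cover's rib: 8 mm behind the cover's origin, 16 mm above its underside. The rib is 50 mm long in x and stands 6 to 26 mm above the underside, its front sloping. Push here towards +y. Axes as the cover's
- tray_centre (a point): fixed point on the parking tray's floor, at housing x 0, y 66, z 40 mm. The tray, level with the seat, is 88 mm wide and spans y 0 to 128 mm; curbs at its sides and an end stop at y 128 mm stand 7 mm above its floor. Axes as the housing's
- snap_tab (a joint): travel of the snap tab, m: 0 = out (up), 0.010 = fully pressed. Its hook, in front of the cover's +x corner, frees the cover beyond about 0.0065. Pressing takes about 5 to 9 N at full travel; a spring returns it. While the cover lies over the hook the tab stays 0.004 to 0.006 down; it springs out when the cover has passed
- tab_top (a point): centre of the top face of the snap tab's black ribbed pad, 30 mm (x) by 36 mm (y), 64 mm above the table when out; it goes straight down. It lies at housing x 68, y -11 mm
- objective_long: a microscope objective standing on its thread, steel, 30 mm across, 58 mm high; a bystander, origin at the centre of its underside
- objective_short: a microscope objective standing on its thread, steel, 30 mm across, 42 mm high; a bystander, origin at the centre of its underside
- filter_ring: a black filter ring lying flat, 25 mm across, 6 mm high; a bystander, origin at the centre of its underside
- oil_bottle: an amber immersion-oil bottle with black cap, 26 mm across, 62 mm high; a bystander, origin at the centre of its underside
- dish: a shallow glass dish, 56 mm across, 14 mm high; a bystander, origin at the centre of its underside
- slide_box: a white slide box, 50 x 85 x 32 mm; a bystander, origin at the centre of its underside
- screwdriver: a black-handled screwdriver lying on the table, 150 mm long; a bystander, origin under it, on its long axis
Not all that is in view belongs to the job. Leave any brown or green look-alike of the cover alone.

How it is judged:
By the outcome, as a careful person would: the job done as asked, in the order asked, and still so for the second after the job is handed in, with the robot touching nothing.
It also fails if it takes over 38 s, if anything falls off the work surface, if the arm or the gripper's body presses on something with over 40 N, if the wrist force passes 120 N, or if a joint passes its speed limit or range.

## Robot

A 6-joint arm with a two-finger parallel gripper is mounted at the origin on the work surface. World frame = base frame: x ahead of the robot, y to its left, z up, the work surface at z = 0. Lengths are in mm, angles in degrees, forces in N, time in s.
With the tool pointing down it reaches from about 325 to 925 mm from the base axis. Payload 3.1 kg.
Tool frame: the origin (TCP) lies at the very end of the fingers, on their centre line; the grasp point (between the pads) lies grasp_offset behind it (grasp_offset is the distance from the TCP to the grasp point, in mm); z points along the fingers, y is the line along which they close (so a half turn about z gives the same grasp; the last joint's range is limited). The gripper opens to 85 mm and grips with 20 to 120 N. Pads are 22 mm wide; open, the fingers measure 114 mm over their backs; the gripper's body (76 mm by 85 mm) begins 54 mm behind the grasp point. The pads swing forward as they close: fully open they stand 13 mm farther back than shut.
Start: joints at [68.743, 12.427, 92.441, -0, 75.132, -6.429], TCP at [159.931, 604.203, 207.9] pointing down, gripper open.
Joint ranges: [-157.48, 157.48], [-44.54, 120.13], [17.64, 146.25], [-64.5, 244.5], [7.68, 150.69], [-147.95, 147.95]. Speed limits (degrees/s): [159.86, 159.86, 180, 180, 180, 180].

## Interface

Orientations are given as [roll, pitch, yaw] about the fixed x, y, z axes, in that order (R = Rz(yaw) Ry(pitch) Rx(roll)).
In Python, from station import * gives the robot as it stands. Calls block until the motion is done:
- goto(position, orientation): joint-space move of the TCP to a pose.
- move_l(position, attitude=None, speed=150): straight line of the TCP; attitude=None keeps the orientation; speed is the mean speed in mm/s.
- move_j(angles): joint-space move.
- grip(opening, squeeze=None): finger opening in mm; squeeze is the grip in N (None keeps the last); returns when the fingers have stopped.
- wait(seconds).
- solve_ik(position, orientation): joint angles nearest the present ones, or None.
- get_obs(): the state.
- get_image(name): name is "scene" or "top" or "wrist"; returns the picture (384x512x3 uint8, red, green, blue); there is no depth.
- get_calibration(name): a dict with "fx", "fy", "cx", "cy" (pixels), "R" (3x3) and "t" (3): a world point X has camera coordinates R X + t; the wrist camera has in their place "mount" (4x4, takes a point from camera to tool coordinates, whose origin is the TCP and whose axes are the flange's). Camera axes: x right, y down, z forward; pixel columns grow to the right and rows downward; lengths in mm; the calibration is good to about 2 mm. A picture is of the moment at which its call begins: read the wrist's pose just before it. get_calibration takes no time and is no camera call.
A pose or a line that the arm cannot do raises Unreachable and nothing moves.
- sign_off(): hands the job in; it is judged then, once.
Trained networks look in the newest picture that a camera, given by its name, has taken for a name from the list of things; names that differ only in an ending like _2 or _b are one class to them, and where a whole thing is asked for, a point or a joint stands for the part that bears it (a point fixed in the world has none). Each returns a list of dicts, best first, with "score" (0 to 1); they miss things now and then, are a little off and sometimes report something else, mostly with a low value. They report only what shows in the picture. A call takes as long as a camera call. They do not tell look-alikes from the thing itself.
- spot_in(name, camera): "extent" ([centre column, centre row, width, height] in pixels, round what is visible of it).
- regions_of(name, camera): "region" (384x512 bool, what is visible of it) and "extent" ([centre column, centre row, width, height] in pixels, round what is visible of it).
The state is a dict: "t": time; "joint_pos": joint angles; "qvel": joint speeds; "effort": joint torques, N m; "tcp_pos": TCP position; "ee_rot": TCP orientation; "wrist_force": force on the tool from outside, world axes, zero at the start; "moment": the same for the moment, N m; "grip_width": finger opening in mm; "grip_force": force on a finger pad.
Only numpy, scipy, OpenCV 4.12 (cv2) and the standard library are available. Lean on these libraries where they do the work, as an engineer would, in place of code of your own. Each camera call takes 0.05 s, during which the arm holds its last target. There are 200 camera calls.

## Working session

There is one attempt and no reset: what is moved stays moved. The work goes in short steps, each a Python script; the robot and the scene stay as the last script left them, time stands still between calls to the robot, and variables do not carry over. Pictures are saved under pics/ and viewed, at most 10 in all, crops included, and the job is handed in when it is done.

```bash
mkdir -p pics; python3 - <<'E'
from station import *
import cv2, numpy as np
o=get_obs();print(o['t'],o['tcp_pos'],o['ee_rot'],o['wrist_force'],o['grip_width'])
for c in("scene","top"):
    im=get_image(c);cv2.imwrite(f"pics/{c}0.png",im[:,:,::-1])
    for n in("housing","cover","snap_tab","rib_face"):
        print(c,n,[(np.round(d['extent']).tolist(),round(d['score'],2)) for d in spot_in(n,c)][:4])
    k=get_calibration(c);print(k)
print(get_obs()['t'])
E
```

```text
0.0 [159.63139039 603.37843682 206.56960648] [-1.79864100e+02 -1.58771209e-02  1.65170270e+02] [ 0.56354478 -0.25734854 -0.29862091] 85.30127391885244
scene housing [([290.0, 209.0, 129.0, 63.0], 0.86)]
scene cover [([150.0, 171.0, 48.0, 32.0], 0.85), ([196.0, 293.0, 68.0, 51.0], 0.76), ([261.0, 192.0, 50.0, 27.0], 0.62), ([299.0, 311.0, 61.0, 58.0], 0.58)]
scene snap_tab [([280.0, 215.0, 19.0, 16.0], 0.56)]
scene rib_face [([258.0, 192.0, 46.0, 27.0], 0.88), ([152.0, 171.0, 43.0, 37.0], 0.81), ([195.0, 295.0, 62.0, 57.0], 0.63), ([300.0, 312.0, 66.0, 57.0], 0.57)]
{'fx': 413.6714796246622, 'fy': 413.6714796246622, 'cx': 254.2357739324238, 'cy': 191.23736062529753, 'R': array([[-0.54001535,  0.84165403, -0.00138303],
       [ 0.5861847 ,  0.37492297, -0.71820628],
       [-0.60396268, -0.38865313, -0.69582888]]), 't': array([ 333.89616937, -292.95018665, 1290.77817774])}
top housing [([243.0, 206.0, 106.0, 70.0], 0.62)]
top cover [([368.0, 184.0, 40.0, 39.0], 0.78), ([261.0, 197.0, 43.0, 39.0], 0.68), ([194.0, 133.0, 43.0, 35.0], 0.65), ([257.0, 109.0, 39.0, 37.0], 0.62)]
top snap_tab [([233.0, 181.0, 15.0, 12.0], 0.67)]
top rib_face [([193.0, 133.0, 44.0, 40.0], 0.91), ([263.0, 194.0, 41.0, 39.0], 0.86), ([257.0, 110.0, 42.0, 40.0], 0.78), ([366.0, 186.0, 42.0, 38.0], 0.72)]
{'fx': 417.44007511344097, 'fy': 417.44007511344097, 'cx': 259.730914324628, 'cy': 185.80358262616278, 'R': array([[ 0.00913376, -0.99972191,  0.02174107],
       [-0.994256  , -0.01139814, -0.10641936],
       [ 0.10663757, -0.02064418, -0.99408362]]), 't': array([ -17.00413024,  605.21019417, 1108.41596904])}
0.5
```

```bash
python3 - <<'E'
import cv2
a=cv2.imread("pics/scene0.png");b=cv2.imread("pics/top0.png")
cv2.imwrite("pics/s1.png",cv2.resize(a[150:270,210:370],None,fx=5,fy=5,interpolation=2))
cv2.imwrite("pics/t1.png",cv2.resize(b[150:270,170:330],None,fx=5,fy=5,interpolation=2))
E
```

```text
(no output)
```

View pics/top0.png

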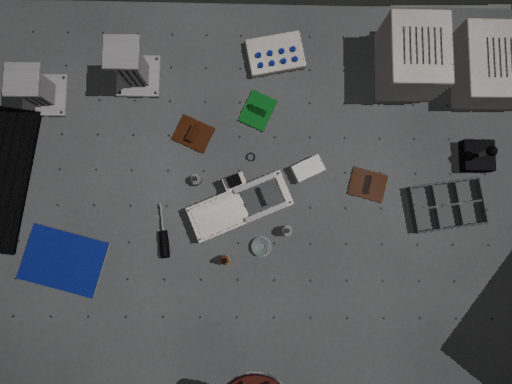

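View pics/s1.png

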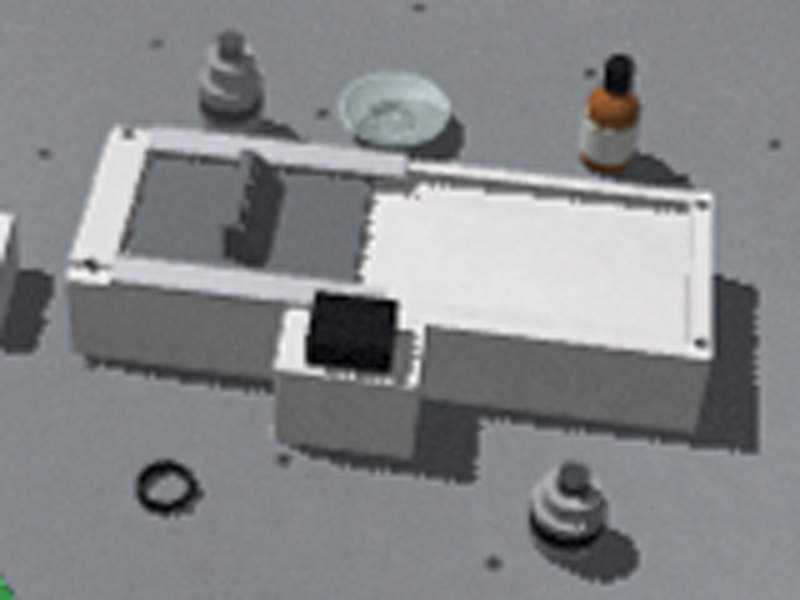

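View pics/t1.png

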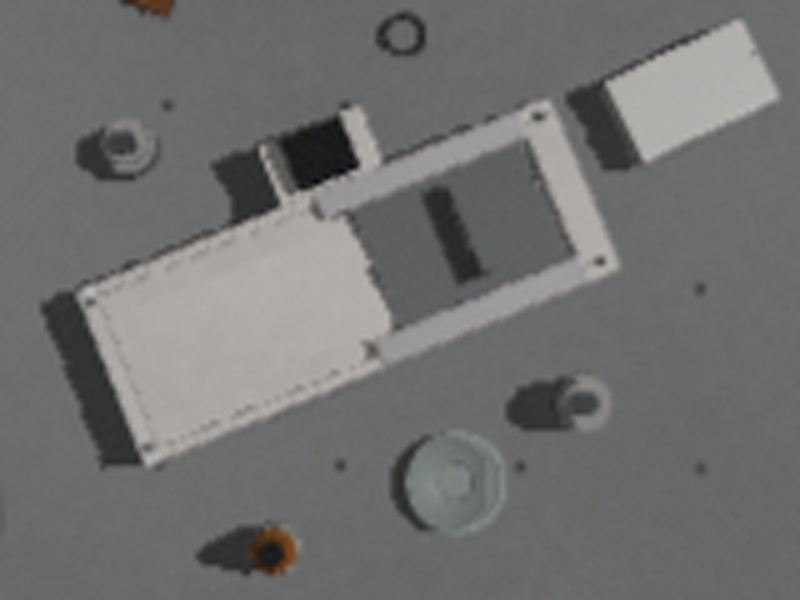

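The top view shows the grey cover under the rails, with its rib near (262,196) and the black tab at (234,181). The tray is to the left. The brown and green plates, at (193,133), (367,184) and (257,110), lie off the housing, so they are the look-alikes. The crops confirm the grey one is the cover, still latched. Next I fit the housing pose from its corners in both views.

```bash
cat > fit.py <<'E'
from station import *
import numpy as np
from scipy.optimize import least_squares
C={c:get_calibration(c) for c in("top","scene")}
def proj(c,X):
    k=C[c];p=np.asarray(X)@k["R"].T+k["t"]
    return np.c_[k["fx"]*p[:,0]/p[:,2]+k["cx"],k["fy"]*p[:,1]/p[:,2]+k["cy"]]
def h2w(q,P):
    c,s=np.cos(q[2]),np.sin(q[2]);return np.asarray(P)@np.array([[c,s,0],[-s,c,0],[0,0,1]])+[q[0],q[1],q[3] if len(q)>3 else 0]
E
python3 - <<'E'
from fit import *
H=np.array([[50,137,47],[-50,137,47],[50,-137,50.5],[-50,-137,50.5]],float)
T=(np.array([[78,290],[148,465],[550,98],[618,268]])+.5)/5-.5+[170,150]
S=(np.array([[710,357],[712,195],[68,280],[115,127]])+.5)/5-.5+[210,150]
f=lambda q,cs:np.concatenate([(proj(c,h2w(q,H))-{'top':T,'scene':S}[c]).ravel() for c in cs])
for cs in(["top"],["scene"],["top","scene"]):
    r=least_squares(f,[500,50,.38]+([0] if len(cs)>1 else []),args=(cs,),kwargs={})
    print(cs,r.x[:2],np.degrees(r.x[2]),r.x[3:],np.round(r.fun,1))
q=r.x
for n,P in dict(tab=[68,-11,64],ribtop_mid=[0,-73,66],ribL=[25,-73,66],ribR=[-25,-73,66],rl=[35,0,50.5],rr=[-35,0,50.5]).items():
    w=h2w(q,[P]);print(n,w.round(1),((proj('top',w)-[170,150])*5).round(),((proj('scene',w)-[210,150])*5).round())
E
```

```text
['top'] [550.0566625  43.121177 ] 22.99379175643811 [] [-0.2  0.1 -0.4  0.  -0.1 -0.2  0.7 -0. ]
['scene'] [550.12926421  46.65029013] 23.637586493251746 [] [ 0.9  0.4 -0.  -0.1 -0.3 -0.2 -0.6 -0.4]
['top', 'scene'] [549.13508293  44.73729141] 23.25713469357967 [-2.16584575] [-0.7  0.8 -0.7  0.5 -0.9  0.1  0.   0.1 -0.1  0.7 -0.6  0.3 -0.8 -0.5
 -0.8 -0.5]
tab [[616.   61.5  61.8]] [[314. 152.]] [[350. 320.]]
ribtop_mid [[578.  -22.3  63.8]] [[471. 224.]] [[228. 187.]]
ribL [[600.9 -12.5  63.8]] [[453. 181.]] [[218. 227.]]
ribR [[555.  -32.2  63.8]] [[490. 268.]] [[237. 149.]]
rl [[581.3  58.6  48.3]] [[320. 219.]] [[383. 288.]]
rr [[517.   30.9  48.3]] [[370. 339.]] [[400. 177.]]
```

```bash
cat >> fit.py <<'E'
Q=[549.7,44.8,np.radians(23.3)]
A=[180,0,113.3]
W=lambda x,y,z:h2w(Q,[[x,y,z]])[0]
E
python3 - <<'E'
from fit import *
print(solve_ik(W(68,-11,100),A),solve_ik(W(0,68,52),A),solve_ik(W(0,-95,52),A))
grip(0); goto(W(68,-11,100),A); o=get_obs(); print(o['t'],o['tcp_pos'],W(68,-11,100),o['wrist_force'],o['grip_width'])
f0=o['wrist_force'][2]
move_l(W(68,-11,70),speed=60)
for z in np.arange(68,48,-1.):
    move_l(W(68,-11,z),speed=30); o=get_obs(); f=o['wrist_force'][2]-f0
    print(z,round(o['tcp_pos'][2],1),round(f,1),round(o['t'],2))
    if f>18: break
wait(.3);o=get_obs();print(o['tcp_pos'],o['wrist_force'],o['t'])
import cv2
cv2.imwrite("pics/t2.png",cv2.resize(get_image("top")[150:270,170:330,::-1],None,fx=5,fy=5,interpolation=2))
E
```

```text
[ -0.78176325  18.02685379  97.8553037    0.          64.11784251
 -24.08176325] [  4.05677102  12.37819124 111.04462225   0.          56.57718651
 -19.24322898] [-10.96224146  18.32662188 103.45792367   0.          58.21545446
 -34.26224146]
3.8083 [616.54003871  62.59658914 100.21221591] [616.50535446  61.59418398 100.        ] [-0.42474705  0.24055295  0.0873167 ] -0.13015740288427818
68.0 68.3 -0.1 4.71
67.0 67.1 0.4 4.96
66.0 65.9 -0.7 5.21
65.0 64.9 -0.7 5.46
64.0 63.9 0.1 5.71
63.0 62.9 -0.0 5.96
62.0 61.9 0.0 6.21
61.0 60.9 0.2 6.46
60.0 59.9 -0.8 6.71
59.0 58.9 -0.4 6.96
58.0 57.9 -0.0 7.21
57.0 56.9 -0.5 7.46
56.0 55.9 -0.3 7.71
55.0 54.9 -0.1 7.96
54.0 53.9 0.2 8.21
53.0 52.9 0.0 8.46
52.0 51.9 0.4 8.71
51.0 50.9 -0.5 8.96
50.0 49.9 0.4 9.21
49.0 48.9 0.2 9.46
[616.54399358  61.60457345  49.03086312] [-0.85796882  0.35779588 -0.00215739] 9.7583
```

View pics/t2.png

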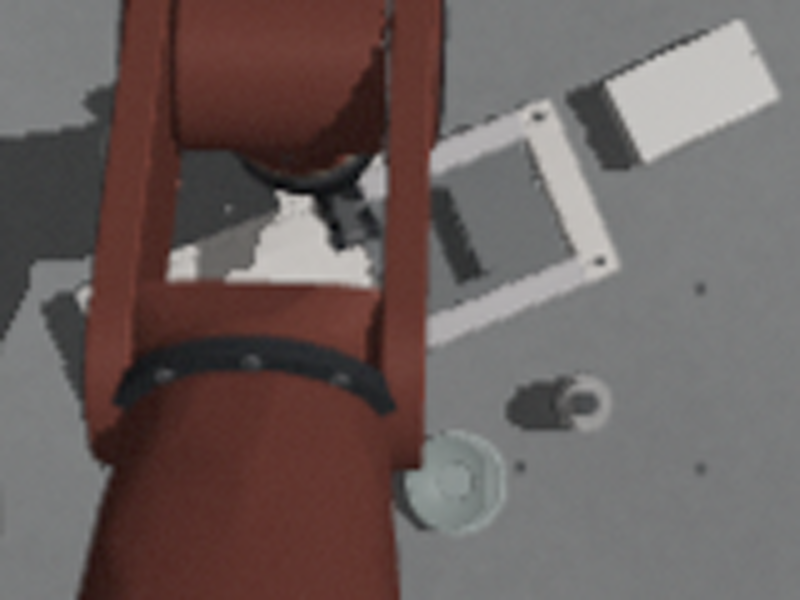

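The cover hasn't moved (rib still at crop 425–480) and I felt no contact, so I'll look from the scene camera.

```bash
python3 - <<'E'
from fit import *
import cv2
cv2.imwrite("pics/s2.png",cv2.resize(get_image("scene")[150:270,210:370,::-1],None,fx=5,fy=5,interpolation=2))
print(((proj('scene',[get_obs()['tcp_pos']])-[210,150])*5).round())
E
```

```text
[[348. 342.]]
```

View pics/s2.png

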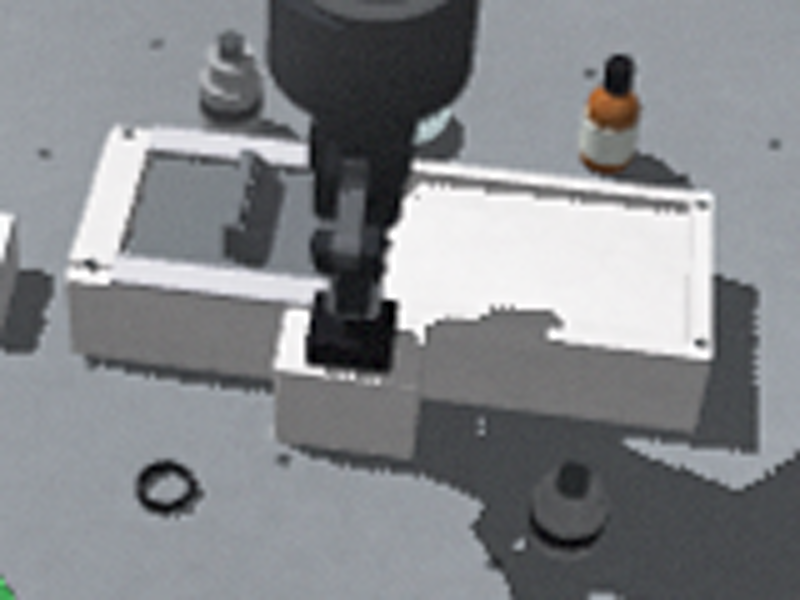

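The tip seems to stand about 15 mm above the reported TCP, and the tab isn't pressed yet. I'll keep going down, watching the force and the joint efforts.

```bash
python3 - <<'E'
from fit import *
import cv2
o=get_obs();f0=o['wrist_force'][2];e0=np.array(o['effort']);z=49.
while z>30:
    z-=1; move_l(W(68,-11,z),speed=40); o=get_obs(); f=o['wrist_force'][2]-f0
    print(z,round(o['tcp_pos'][2],1),round(f,1),(np.array(o['effort'])-e0)[1:3].round(1),round(o['t'],2))
    if f>16: break
    if np.abs(np.array(o['effort'])-e0).max()>8 and f<3: print("effort!");break
wait(.2);o=get_obs();print(o['wrist_force'],o['t'])
cv2.imwrite("pics/s3.png",cv2.resize(get_image("scene")[150:270,210:370,::-1],None,fx=5,fy=5,interpolation=2))
E
```

```text
48.0 47.9 -0.5 [-0.  0.] 10.11
47.0 46.8 -0.1 [-0.   0.1] 10.36
46.0 45.9 0.4 [-0.1  0.1] 10.61
45.0 44.9 0.2 [-0.1  0.1] 10.86
44.0 43.9 -0.8 [-0.1  0.2] 11.11
43.0 42.9 0.3 [-0.1  0.2] 11.36
42.0 41.9 -0.5 [-0.1  0.2] 11.61
41.0 40.9 -0.9 [-0.2  0.3] 11.86
40.0 40.3 2.0 [0.7 0.7] 12.11
39.0 39.3 2.9 [1.7 1.1] 12.36
38.0 38.1 3.7 [1.8 1.3] 12.61
37.0 37.0 3.1 [1.7 1.5] 12.86
36.0 36.0 3.6 [1.8 1.7] 13.11
35.0 34.7 1.9 [1.1 1.7] 13.36
34.0 34.1 3.5 [1.9 2.1] 13.61
33.0 33.1 3.3 [2.1 2.3] 13.86
32.0 32.1 3.3 [2.3 2.5] 14.11
31.0 31.1 4.7 [2.5 2.7] 14.36
30.0 30.6 7.0 [3.5 3. ] 14.61
[-1.09907025 -0.62764465  6.28385255] 14.8083
```

View pics/s3.png

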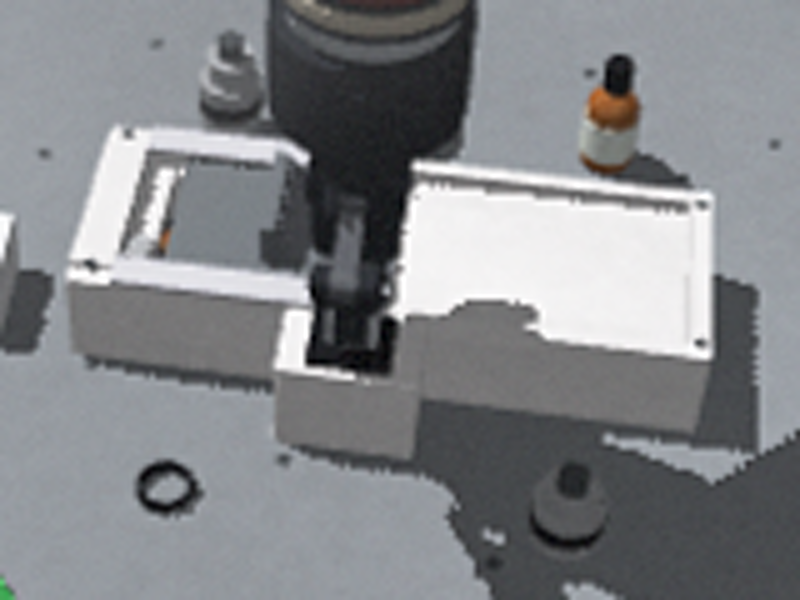

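The cover sprang loose (an orange filter now shows behind it). The pad was first touched at TCP z ≈ 40.5 and sits fully down near 30.5, so the fingertips are about 23.5 mm above the reported TCP. I'll allow for that when pushing the rib.

```bash
python3 - <<'E'
from fit import *
import cv2
def seg(x,y,z,v): 
    move_l(W(x,y,z),speed=v);o=get_obs();return o
ax=np.array([-np.sin(Q[2]),np.cos(Q[2]),0])
# confirm full travel: press a last 1.5 mm
o=seg(68,-11,28.5,30);print("press",o['tcp_pos'][2],o['wrist_force'])
seg(68,-11,62,100); o=seg(0,-86,62,150); f0=np.array(o['wrist_force'])
seg(0,-86,36,100)
for z in(32,28.5):
    o=seg(0,-86,z,40); print(z,(o['wrist_force']-f0).round(1),round(o['t'],2))
    assert (o['wrist_force']-f0)[2]<6
for y in [-78,-70,-62,-50,-30,-10,10,25,35,42,48]:
    o=seg(0,y,28.5,45); d=o['wrist_force']-f0
    print(y,"push",round(-d@ax,1),"z",round(d[2],1),round(o['t'],2))
    if -d@ax>22: print("stop");break
cv2.imwrite("pics/s4.png",cv2.resize(get_image("scene")[150:270,210:370,::-1],None,fx=5,fy=5,interpolation=2))
E
```

```text
press 30.3490320763437 [-2.84649771 -0.13705774 12.05605777]
32 [ 0.1 -0.1 -0.1] 17.07
28.5 [-0.8  0.1 -0.1] 17.32
-78 push -1.0 z 0.3 17.65
-70 push -1.1 z -0.6 17.98
-62 push -0.0 z -0.1 18.3
-50 push -0.6 z 0.1 18.72
-30 push -0.1 z -0.1 19.31
-10 push 0.4 z -0.7 19.9
10 push -0.4 z -0.2 20.49
25 push -1.1 z -0.6 20.98
35 push -0.9 z -1.0 21.35
42 push 0.5 z 0.7 21.66
48 push -0.7 z 0.1 21.94
```

View pics/s4.png

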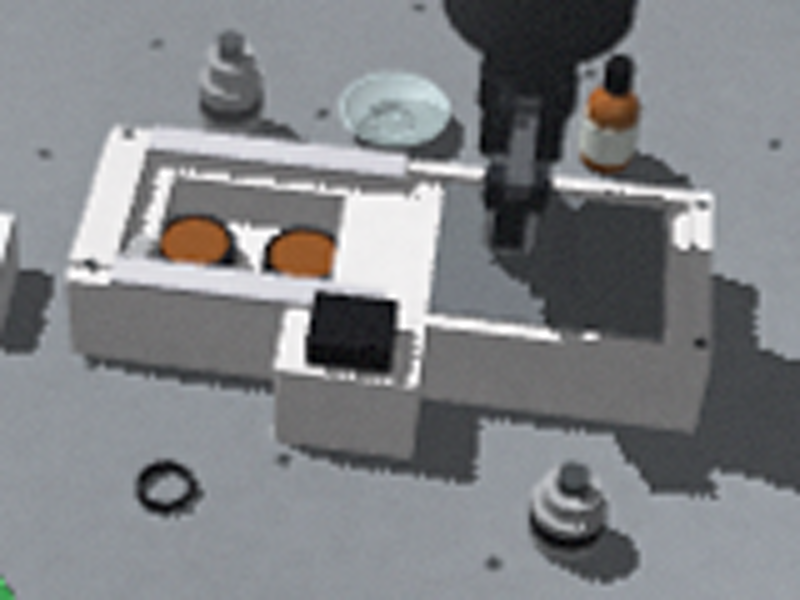

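The cover lies in the tray, its rear edge at crop x≈435, past the rail ends at x≈390, and the tab is out again. I'll back off, lift and check.

```bash
python3 - <<'E'
from fit import *
import cv2
move_l(W(0,30,28.5),speed=60); move_l(W(0,30,150),speed=150); move_l(W(0,-190,190),speed=200)
o=get_obs();print(o['t'],o['wrist_force'])
a=get_image("scene")[150:270,210:370,::-1];b=get_image("top")[150:270,170:330,::-1]
r=lambda i:cv2.resize(i,None,fx=5,fy=5,interpolation=2)
a,b=r(a),r(b)
for im,c,off in((a,"scene",[210,150]),(b,"top",[170,150])):
    for y in(0,18,118,128):
        p=((proj(c,h2w(Q,[[-40,y,46],[40,y,46]]))-off+.5)*5).astype(int)
        cv2.line(im,p[0].tolist(),p[1].tolist(),(0,0,255) if y in(0,128) else (0,255,0),1)
cv2.imwrite("pics/f.png",cv2.resize(np.vstack([a,b]),(400,600),interpolation=3))
E
```

```text
24.6667 [ 0.14287655  0.20301379 -0.0447503 ]
```

View pics/f.png

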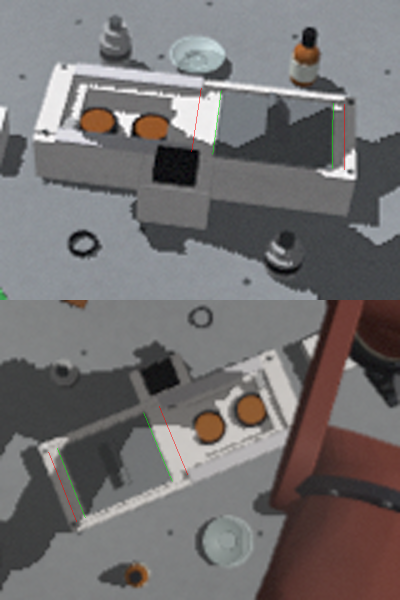

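Both views show the cover flat between the green lines (y ≈ 18 to 118), inside the red tray limits. Everything else stands where it was and the arm is clear.

```bash
python3 -c "
from station import *
print(sign_off())"
```

```text
the job is handed in; nothing more can be done
None
```

Job handed in at about 25 s: I pressed the tab fully down, the cover sprang loose, and I pushed it by its rib until it lay flat and wholly in the parking tray, about 10 mm short of the end stop; nothing else was moved.

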